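# Secure a bottle behind a sprung retaining bar

## Robot

A 6-joint arm with a two-finger parallel gripper is mounted at the origin on a cart in front of the work surface, level with it; the furniture and walls round the work are solid. World frame = base frame: x ahead of the robot, y to its left, z up, the work surface at z = 0. Lengths are in m, angles in rad, forces in N, time in s.
With the tool pointing down it reaches from about 0.35 to 0.85 m from the base axis. Payload 8.1 kg.
Tool frame: the origin (TCP) lies at the very end of the fingers, on their centre line; the grasp point (between the pads) lies 19 mm behind it; z points along the fingers, y is the line along which they close (so a half turn about z gives the same grasp; the last joint's range is limited). The gripper opens to 93 mm and grips with 3 to 60 N. Pads are 15 mm wide; open, the fingers measure 128 mm over their backs; the gripper's body (75 mm by 188 mm) begins 65 mm behind the grasp point.
Start: joints at [1.166, 0.13, 1.488, -0, 1.523, -0.085], TCP at [0.189, 0.57, 0.219] pointing down, gripper open.
Joint ranges: [-2.96, 2.96], [-0.89, 2.26], [0.02, 2.5], [-1.34, 4.48], [0, 2.73], [-2.66, 2.66]. Speed limits (rad/s): [2.39, 2.39, 2.79, 3.14, 3.14, 3.14].

## Interface

Orientations are given as a rotation vector (axis times angle).
In Python, from plant import robot gives the robot as it stands. The module is installed in compiled form; this text tells all that it offers.
- The arm moves only by the tool play_rows, never from a script. Its argument "increments" is text: rows parted by semicolons, each of 5 numbers parted by spaces: the shift along the tool's x, y, z in mm, then the turn about the tool's z in degrees, then the closure, from -1 (fully open) to 1 (shut). In form: dx dy dz yaw claw; .... A call has 1 to 20 rows; each row is the pose to reach, as a shift and turn from the pose commanded when the call began, along the tool's axes at that moment; what a row does not reach only later rows make up. A row lasts 1/10 s, in which the tool goes at most 50 mm and 8.59 degrees, less where a joint would pass 70% of its speed; a pose out of reach is approached as far as the arm can. A call with a gripper value outside its range is refused whole. The fingers move at their own pace and stop on an object; "force" is the grip in N (left out, the last holds). Time passes only in rows, so rows that repeat a pose let the fingers close. It gives the time, the measured TCP pose, the force, the opening and the grip force at its end, in the units of the state.
- robot.read_state(): the state, without advancing time (a new reading comes with each control period).
- robot.read_camera(name): name is "side" or "top"; returns the picture (420x560x3 uint8, blue, green, red); there is no depth.
- robot.calibration(name): a dict with "vertical_fov" (degrees; the focal length in pixels is half the picture's height over the tangent of half this angle, whatever the lens; pixels are square), "cx", "cy" (the principal point, pixels), "D" ([k1, k2, p1, p2, k3] as OpenCV has them; the pictures are not rectified), "rvec" (rotation vector, rad) and "tvec" (3), from world to camera coordinates, as OpenCV has them. Camera axes: x right, y down, z forward; pixel columns grow to the right and rows downward; lengths in m; the calibration is good to about 2 mm. A picture is of the moment at which its call begins. calibration takes no time and is no camera call.
- robot.close_job(): hands the job in; it is judged then, once.
Trained networks look in the newest picture that a camera, given by its name, has taken for a name from the list of things; names that differ only in an ending like _2 or _b are one class to them, and where a whole thing is asked for, a point or a joint stands for the part that bears it (a point fixed in the world has none). Each returns a list of dicts, best first, with "conf" (0 to 1); they miss things now and then, are a little off and sometimes report something else, mostly with a low value. They report only what shows in the picture. A call takes as long as a camera call. They do not tell look-alikes from the thing itself.
- robot.recognise(camera, query): "centre" ([x, y, z] in m, in world coordinates, good to about 4 mm: the middle of the surface that is visible of it).
- robot.regions_of(camera, query): "pixels" (420x560 bool, what is visible of it).
- robot.landmark_of(camera, query): "centre" ([x, y, z] in m, in world coordinates, good to about 4 mm: a listed point, or the origin of a listed thing).
The state is a dict: "t": time; "q": joint angles; "dq": joint speeds; "joint_torque": joint torques, N m; "tool_pos": TCP position; "orientation": TCP orientation; "force": force on the tool from outside, world axes, zero at the start; "wrist_torque": the same for the moment, N m; "opening": finger opening in m; "gripper_force": force on a finger pad.
Only numpy, scipy, OpenCV 4.12 (cv2) and the standard library are available. Lean on these libraries where they do the work, as an engineer would, in place of code of your own. Each camera call takes 0.05 s, during which the arm holds its last target. There are 200 camera calls.

## Task

Stand the empty black-capped glass bottle upright in the bay of the bottle holder. Then take the black knob on the orange hook, pull the sprung steel bar across in front of the bottle all the way out to its stop, swing the hook fully in over the steel catch pin and let go, so that the spring keeps the hook in its catch and the bar stays across. Do not knock over or push away the beaker and the three extract vials.

Things in the scene. Friction and masses are not known exactly. Their poses are not given: they have to be found in the camera images.
- bottle_mid (a point): Centre, half-way up, of the loose clear glass bottle: 59 mm diameter, 116 mm tall, black cap (treat it as 59 mm wide over its whole height), 0.14 kg. z axis = the bottle's axis. It starts upright on the worktop.
- holder: Fixed bottle holder; origin on the worktop under the bay's centre. Holder frame: +x to the bay's back, -x to its open front, +y the way the bar is pulled. Grey base plate 8 mm thick, x -88..+57, y -170..+130 mm. Grey spring housing x -67..-37, y -150..-45 mm, 52 mm high. The steel bar, 10 mm thick, runs along y at x = -52, z = 34 mm: the bottle must stand behind x = -47 mm.
- bay (a point): Centre of the bay's floor, 8 mm over the worktop, axes as the holder; the bottle's underside stands here. White walls, 6 mm thick and up to z = 52 mm, stand on three sides (inner faces at x = +37, y = -37 and y = +37 mm); open to the front (-x) and above: 74 mm inside for the 59 mm bottle.
- catch (a point): On the axis of the fixed upright steel catch pin, 8 mm diameter, top at z = 49 mm; in the holder's frame x = -54, y = +93 mm, this point at z = 40 mm. Polished: the sprung hook slips home on it.
- knob (a point): Centre of the black upright pull knob on the hook's free end: 14 to 16 mm diameter, z = 44 to 88 mm; this point is at z = 68 mm. In the hook's frame it lies 69 mm along +y and 5 mm to -x of the hinge axis. Round, so it can turn between the fingers.
- hook_hinge (a point): On the upright axis by which the orange hook is hinged to the bar's tip (holder frame: x = -52, y = -30 mm + joint bar). Its axes turn with the hook. The hook is flat, z = 37 to 47 mm, with a straight arm 8 mm wide along its +y whose inner (+x) face lies at x = -6 mm.
- bar (a joint): Travel of the bar, m: 0 = sprung back into the housing (start), 0.085 = pulled out (to the holder's +y) to its stop. The spring pulls it back with 3 N at 0 and 7.7 N at the stop; let go unhooked it flies back. The lip clears the pin's far side only when the bar is pulled beyond 0.078; hooked and let go it comes to rest at about 0.077.
- hook (a joint): Angle of the hook, rad: 0 = in line with the bar (fully in, its place when caught), positive = swung to the open front (the knob toward the holder's -x), 1.45 at most. Light friction keeps it where it is. While the bar is being pulled out, an angle under about 0.35 makes the lip run against the pin; swing it to 0 only at the stop.
- beaker_mid (a point): Half-way up the axis of the loose glass beaker with spent caps: 66 mm diameter, 87 mm tall. A bystander.
- vial_a_mid (a point): Half-way up a loose orange extract vial with black cap, 26 mm diameter, 91 mm tall. A bystander.
- vial_b_mid (a point): Another such vial, 26 x 91 mm, beside the holder's +y end. A bystander.
- vial_c_mid (a point): A third such vial, 26 x 91 mm, in front of the spring housing. A bystander.
- lip (a point): Middle of the inner face of the hook's lip, 50.5 mm along the hook's y from the hinge axis. The lip, 8 mm thick, points from the arm to the hook's +x as far as x = +6 mm. Caught: the arm lies in front (-x) of the catch pin and the lip on the pin's far (+y) side, drawn against it by the spring.
Mind the look-alikes: they are no part of the job. Leave any red look-alike of the part that bears bottle_mid alone.

How it is judged:
By the outcome, as a careful person would: the job done as asked, in the order asked, and still so for the second after the job is handed in, with the robot touching nothing.
It also fails if it takes over 51 s, if anything falls off the work surface, if the arm or the gripper's body presses on something with over 40 N, if the wrist force passes 120 N, or if a joint passes its speed limit or range.

## Working session

There is one attempt and no reset: what is moved stays moved. The work goes in short steps, Python scripts to look and compute and a tool call to move; the robot and the scene stay as the last step left them, time stands still between calls to the robot, and variables do not carry over. Pictures are saved under pics/ and viewed, at most 10 in all, crops included, and the job is handed in when it is done.

Besides the shell and the picture viewer there is one more tool, called by a JSON object that holds its "name" and its "arguments". play_rows: Moves the arm, as the interface text tells. Its arguments: {"type":"object","properties":{"increments":{"type":"string"},"force":{"type":"number"}},"required":["increments"]}

```bash
mkdir -p pics; cat > h.py <<'E'
from plant import robot
import numpy as np, cv2
def cal(n):
    c=robot.calibration(n); f=210/np.tan(np.radians(c["vertical_fov"])/2)
    K=np.array([[f,0,c["cx"]],[0,f,c["cy"]],[0,0,1]]); return K,np.array(c["D"],float),np.array(c["rvec"],float),np.array(c["tvec"],float)
def proj(n,P):
    K,D,r,t=cal(n); return cv2.projectPoints(np.array(P,float).reshape(-1,1,3),r,t,K,D)[0].reshape(-1,2)
def ray(n,uv):
    K,D,r,t=cal(n); R=cv2.Rodrigues(r)[0]
    u=cv2.undistortPoints(np.array(uv,float).reshape(-1,1,2),K,D).reshape(-1,2)
    d=np.c_[u,np.ones(len(u))]@R; return -R.T@t.ravel(), d/np.linalg.norm(d,axis=1)[:,None]
def atz(n,uv,z):
    o,d=ray(n,uv); return o+d*((z-o[2])/d[:,2])[:,None]
def tri(n1,uv1,n2,uv2):
    o1,d1=ray(n1,[uv1]);o2,d2=ray(n2,[uv2]);d1=d1[0];d2=d2[0]
    s=np.linalg.lstsq(np.c_[d1,-d2],o2-o1,rcond=None)[0]
    a=o1+s[0]*d1;b=o2+s[1]*d2; return (a+b)/2,np.linalg.norm(a-b)
E
python3 - <<'E'
from h import *
np.set_printoptions(precision=4,suppress=True)
ims={}
for n in("side","top"):
    ims[n]=robot.read_camera(n); cv2.imwrite(f"pics/{n}0.png",ims[n]); o,_=ray(n,[[280,210]]);print(n,o)
    for q in("bottle_mid","holder","bay","catch","knob","hook_hinge","beaker_mid","vial_a_mid"):
        r=robot.landmark_of(n,q)
        for d in r[:4]: 
            c=np.array(d["centre"]);print(n,q,c,round(d["conf"],2),proj(n,[c])[0].round())
print(robot.read_state())
E
```

```text
side [0.7241 0.9037 0.759 ]
side bottle_mid [0.7659 0.2711 0.0591] 0.91 [203. 233.]
side bottle_mid [0.4154 0.1463 0.0601] 0.87 [353. 172.]
side holder [0.6173 0.2081 0.0004] 0.64 [271. 221.]
side bay [0.6127 0.2034 0.0069] 0.57 [273. 217.]
side catch [0.5582 0.297  0.0381] 0.63 [306. 235.]
side knob [0.5017 0.2058 0.0694] 0.73 [323. 191.]
side hook_hinge [0.6415 0.3857 0.0431] 0.74 [274. 274.]
side hook_hinge [0.5636 0.1717 0.0445] 0.68 [292. 192.]
side hook_hinge [0.5584 0.2962 0.0382] 0.33 [306. 235.]
side beaker_mid [0.405  0.386  0.0419] 0.6 [391. 257.]
side beaker_mid [0.6407 0.3866 0.0466] 0.32 [274. 273.]
side vial_a_mid [0.389  0.2516 0.0433] 0.87 [377. 208.]
top [0.4744 0.2272 0.9916]
top bottle_mid [0.4124 0.1461 0.0579] 0.96 [341. 298.]
top bottle_mid [0.7696 0.2704 0.0553] 0.67 [273.  93.]
top holder [ 0.6168  0.2043 -0.0012] 0.56 [308. 184.]
top bay [0.6168 0.207  0.0107] 0.95 [307. 183.]
top catch [0.557  0.2968 0.0363] 0.62 [256. 213.]
top knob [0.4995 0.2054 0.0725] 0.61 [307. 246.]
top knob [0.5117 0.0701 0.04  ] 0.61 [384. 241.]
top hook_hinge [0.5614 0.1703 0.0469] 0.62 [327. 211.]
top beaker_mid [0.4077 0.383  0.0431] 0.97 [203. 297.]
top vial_a_mid [0.3928 0.2509 0.0415] 0.69 [279. 308.]
{'t': 0.9, 'q': array([ 1.1656,  0.1304,  1.4882, -0.    ,  1.523 , -0.0854]), 'dq': array([-0.0007,  0.0012, -0.0002, -0.0017, -0.0003, -0.0003]), 'joint_torque': array([ -0.0012, -55.9753, -49.2068,   0.0765,   0.0225,  -0.    ]), 'tool_pos': array([0.1886, 0.5696, 0.2187]), 'orientation': array([0.5002, 3.1015, 0.    ]), 'force': array([ 0.3776, -0.5121,  0.2111]), 'wrist_torque': array([0.0506, 0.0787, 0.0056]), 'gripper_force': 0.0, 'opening': 0.09356658234562963}
```

View pics/side0.png

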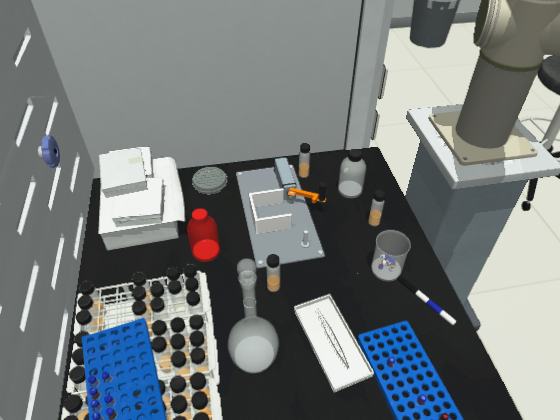

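View pics/top0.png

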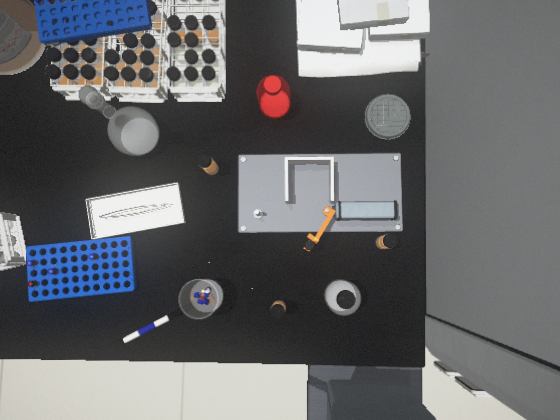

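The clear bottle with the black cap is at side (353,172) and top (341,298). A red look-alike is at side (203,233) and top (273,93), so the clear one is meant. The holder lies near axis-aligned, with the knob at top (307,246), the pin at (257,213), and vials at (279,308), (209,166) and (386,241).

```bash
python3 - <<'E'
from h import *
np.set_printoptions(precision=4,suppress=True)
im=cv2.imread("pics/top0.png"); s=cv2.imread("pics/side0.png")
a=cv2.resize(im[140:325,190:420],None,fx=3,fy=3,interpolation=cv2.INTER_CUBIC)
cv2.imwrite("pics/crop1.png",a)
b=cv2.resize(s[135:275,230:400],None,fx=4,fy=4,interpolation=cv2.INTER_CUBIC); cv2.imwrite("pics/crop2.png",b)
# plate corners
g=cv2.goodFeaturesToTrack(cv2.cvtColor(im,cv2.COLOR_BGR2GRAY),1,0.1,1) 
P=atz("top",[[238,154],[400.5,153],[402,232.5],[238,233]],0.008)
print("corners",P)
L=np.array([[57,130],[57,-170],[-88,-170],[-88,130]])/1000
A=L-L.mean(0);B=P[:,:2]-P[:,:2].mean(0)
th=np.arctan2((A[:,0]*B[:,1]-A[:,1]*B[:,0]).sum(),(A*B).sum());R=np.array([[np.cos(th),-np.sin(th)],[np.sin(th),np.cos(th)]])
t=P[:,:2].mean(0)-R@L.mean(0);print("yaw deg",np.degrees(th),"org",t,"res",(L@R.T+t-P[:,:2]))
for nm,p in dict(catch=(-.054,.093),hinge=(-.052,-.03)).items(): print(nm,R@p+t)
for nm,t1,s1 in(("cap",(346,299),(354.5,156)),("knobtop",(307,248),(321,187)),("pintop",(257.5,213),(305.5,231))): print(nm,tri("top",t1,"side",s1))
for n in("top","side"):
  for q in("bottle_mid","vial_a_mid","knob"):
    for d in robot.regions_of(n,q)[:5]:
        m=d["pixels"];ys,xs=np.where(m);print(n,q,round(d["conf"],2),len(xs),xs.min(),xs.max(),ys.min(),ys.max())
E
```

```text
corners [[0.6681 0.3343 0.008 ]
 [0.6752 0.0356 0.008 ]
 [0.5291 0.0328 0.008 ]
 [0.5223 0.3301 0.008 ]]
yaw deg 1.3432008641987006 org [0.6137 0.2035] res [[-0.0004  0.0005]
 [-0.0005 -0.0006]
 [ 0.0006 -0.0012]
 [ 0.0004  0.0013]]
catch [0.5575 0.2953]
hinge [0.5624 0.1723]
cap (array([0.4144, 0.1419, 0.1035]), np.float64(0.00017986037452122602))
knobtop (array([0.5007, 0.2042, 0.0793]), np.float64(0.010055293353868738))
pintop (array([0.5574, 0.2925, 0.0464]), np.float64(0.0024713816786585945))
top bottle_mid 0.56 1081 324 360 279 315
top vial_a_mid 0.74 227 271 285 300 319
top vial_a_mid 0.54 1398 179 223 279 318
top knob 0.91 362 304 334 206 250
side bottle_mid 0.98 1303 187 219 209 262
side bottle_mid 0.93 1093 338 365 149 198
side vial_a_mid 0.95 402 368 384 190 225
side knob 0.62 407 288 325 182 202
```

View pics/crop1.png

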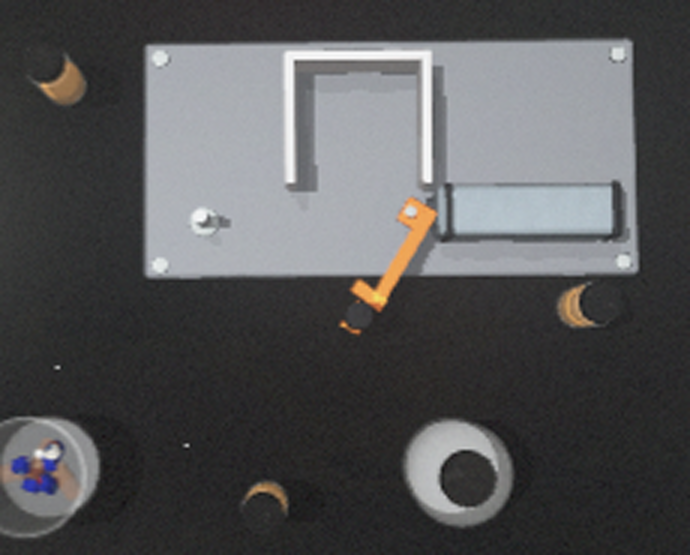

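View pics/crop2.png

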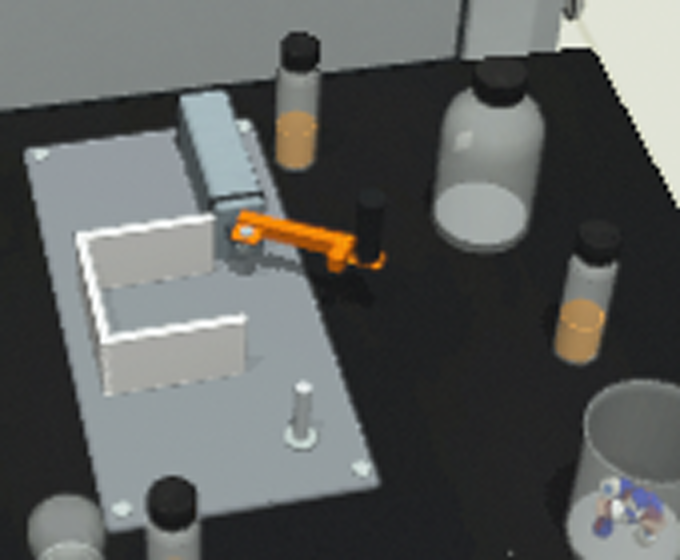

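The crops confirm the target: the clear bottle with the black cap (crop 1 at (469,478), crop 2 at (500,73)). The knob top is at crop 1 (359,315) and crop 2 (370,194).

```bash
cat >> h.py <<'E'
np.set_printoptions(precision=4,suppress=True)
YAW=np.radians(1.34); O=np.array([0.6137,0.2035])
def hw(x,y): c,s=np.cos(YAW),np.sin(YAW); return O+np.array([c*x-s*y,s*x+c*y])
def inc(x,y,z,ydeg,st=None):
    "world TCP target, ydeg = world heading of tool y"
    st=st or robot.read_state(); R=cv2.Rodrigues(st["orientation"])[0]
    d=R.T@(np.array([x,y,z])-st["tool_pos"])*1000
    h=np.degrees(np.arctan2(R[1,1],R[0,1])); w=(ydeg-h+90)%180-90
    return d.round(1),round(-w,1),"tilt",R[:,2]
E
python3 - <<'E'
from h import *
c1=lambda u,v:(190+(u+.5)/3-.5,140+(v+.5)/3-.5); c2=lambda u,v:(230+(u+.5)/4-.5,135+(v+.5)/4-.5)
print("cap",tri("top",c1(469,478),"side",c2(501,72)),atz("top",[c1(469,478)],.116))
print("knob",tri("top",c1(359,315),"side",c2(370,194)),atz("top",[c1(359,315)],.088))
print("pin",tri("top",c1(203,216),"side",c2(303,386)),hw(-.054,.093))
w=atz("top",[c1(297,120),c1(421,120),c1(359,61)],.052);print("walls",w,"bay mid y",w[:2,1].mean(),"exp back",hw(.037,0))
print(inc(.4144,.1455,.16,91.3),inc(.4144,.1455,.06,91.3)[0])
E
```

```text
cap (array([0.4151, 0.143 , 0.114 ]), np.float64(0.00016408043146729602)) [[0.4152 0.1432 0.116 ]]
knob (array([0.5023, 0.2019, 0.0895]), np.float64(0.0021839474385459815)) [[0.5013 0.2023 0.088 ]]
pin (array([0.5587, 0.2931, 0.0472]), np.float64(0.0005931104125055362)) [0.5575 0.2952]
walls [[0.6154 0.2393 0.052 ]
 [0.6167 0.167  0.052 ]
 [0.651  0.2037 0.052 ]] bay mid y 0.20315365195881252 exp back [0.6507 0.2044]
(array([-347.7, -331.6,   58.6]), np.float64(-19.6), 'tilt', array([-0.,  0., -1.])) [-347.7 -331.6  158.6]
```

{"name": "play_rows", "arguments": {"increments": "-70 -67 0 -7 -1;-140 -134 0 -14 -1;-210 -200 0 -19.6 -1;-280 -267 0 -19.6 -1;-320 -305 0 -19.6 -1;-348.5 -333 0 -19.6 -1;-348.5 -333 0 -19.6 -1;-348.5 -333 0 -19.6 -1;-348.5 -333 0 -19.6 -1;-348.5 -333 0 -19.6 -1;-348.5 -333 30 -19.6 -1;-348.5 -333 60 -19.6 -1;-348.5 -333 90 -19.6 -1;-348.5 -333 120 -19.6 -1;-348.5 -333 145 -19.6 -1;-348.5 -333 158.5 -19.6 -1;-348.5 -333 158.5 -19.6 -1", "force": 25}}

```text
t: 2.9
tool_pos: [0.4131, 0.1436, 0.0584]
orientation: [0.035, -3.138, 0.001]
force: [0.0, 0.3, -0.4]
opening: 0.0934
gripper_force: 0.0
```

{"name": "play_rows", "arguments": {"increments": "0 0 0 0 0.6;0 0 0 0 1;0 0 0 0 1;0 0 0 0 1;0 0 0 0 1;0 0 0 0 1;0 0 0 0 1;0 0 0 0 1"}}

```text
t: 3.7
tool_pos: [0.4152, 0.144, 0.0607]
orientation: [-0.035, 3.14, 0.0]
force: [-0.3, 1.2, 6.1]
opening: 0.0587
gripper_force: 25.0
```

```bash
python3 - <<'E'
from h import *
s=robot.read_state();print(s["tool_pos"],s["opening"],s["gripper_force"],s["force"])
p=hw(.002,0);print(p,inc(*p,.10,91.3),inc(*p,.0685,91.3)[0])
for n in("top","side"):
    robot.read_camera(n)
    print([(np.array(d["centre"]),d["conf"]) for d in robot.landmark_of(n,"bottle_mid")])
E
```

```text
[0.4152 0.144  0.0607] 0.058654889264799864 24.994807541370392 [-0.3362  1.2091  6.0842]
[0.6157 0.2035] (array([-201.8,   55. ,  -39.1]), np.float64(-0.0), 'tilt', array([ 0.0009,  0.0002, -1.    ])) [-201.8   55.    -7.6]
[(array([0.7699, 0.2718, 0.058 ]), 0.56)]
[(array([0.4159, 0.1451, 0.0594]), 0.61), (array([0.7689, 0.2711, 0.0579]), 0.6)]
```

{"name": "play_rows", "arguments": {"increments": "0 0 -25 0 1;0 0 -65 0 1;0 0 -105 0 1;0 0 -115 0 1;-30 8 -115 0 1;-65 18 -115 0 1;-105 29 -115 0 1;-145 40 -115 0 1;-180 49 -115 0 1;-202 55 -115 0 1;-202 55 -115 0 1;-202 55 -115 0 1;-202 55 -90 0 1;-202 55 -60 0 1;-202 55 -35 0 1;-202 55 -20 0 1;-202 55 -12 0 1;-202 55 -10 0 1;-202 55 -10 0 1"}}

```text
t: 5.8
tool_pos: [0.6159, 0.2035, 0.0711]
orientation: [-0.035, 3.14, 0.0]
force: [0.5, -0.5, -1.8]
opening: 0.0584
gripper_force: 25.0
```

```bash
python3 - <<'E'
from h import *
s=robot.read_state();print(s["t"],s["tool_pos"],s["opening"],s["force"])
a=robot.read_camera("top");b=robot.read_camera("side")
cv2.imwrite("pics/p1.png",np.hstack([cv2.resize(x,None,fx=3,fy=3,interpolation=cv2.INTER_CUBIC) for x in(a[130:290,220:350],b[130:290,220:350])]))
for n in("top","side"): print([(np.array(d["centre"]),d["conf"]) for d in robot.landmark_of(n,"bottle_mid")])
E
```

```text
5.8 [0.6159 0.2035 0.0711] 0.058376360095145984 [ 0.5411 -0.4613 -1.7793]
[(array([0.7702, 0.273 , 0.0589]), 0.78), (array([0.6157, 0.2042, 0.0656]), 0.7)]
[(array([0.6164, 0.2051, 0.0677]), 0.92), (array([0.7687, 0.2712, 0.0582]), 0.86)]
```

View pics/p1.png

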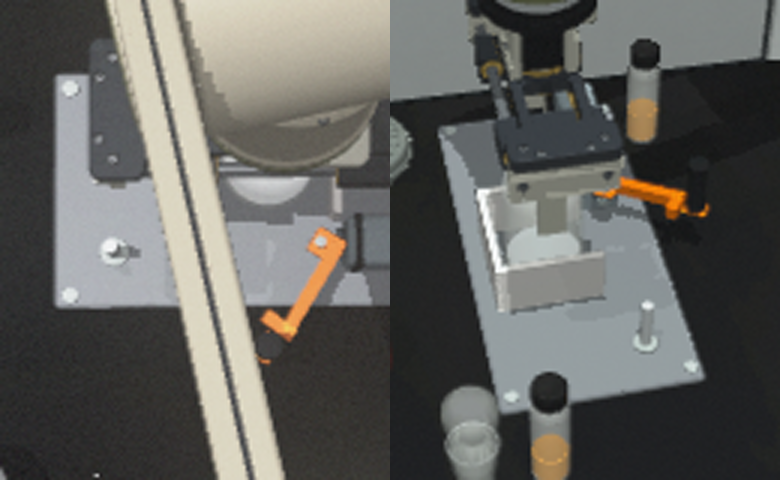

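The picture shows the bottle between the white walls, in the right half at (545,250), with the hook and the vials untouched. Next I lower the last 2 mm, release and lift.

{"name": "play_rows", "arguments": {"increments": "0 0 1 0 1;0 0 2 0 1;0 0 2.5 0 1;0 0 2.5 0 1;0 0 2.5 0 0;0 0 2.5 0 -0.5;0 0 2.5 0 -1;0 0 2.5 0 -1;0 0 2.5 0 -1;0 0 -20 0 -1;0 0 -55 0 -1;0 0 -90 0 -1;0 0 -100 0 -1;0 0 -100 0 -1"}}

```text
t: 7.4
tool_pos: [0.617, 0.2038, 0.1727]
orientation: [-0.035, 3.137, 0.002]
force: [0.4, 0.5, -0.1]
opening: 0.0931
gripper_force: 0.0
```

```bash
python3 - <<'E'
from h import *
s=robot.read_state();print(s["t"],s["tool_pos"],s["opening"],s["force"])
k=np.array([.5018,.2025]);print("knob rel hinge",k-hw(-.052,-.03))
print(inc(*k,.16,91.3),inc(*k,.058,91.3)[0])
for n in("top","side"):
    robot.read_camera(n)
    for q in("bottle_mid","knob"): print(n,q,[(np.array(d["centre"]),round(d["conf"],2)) for d in robot.landmark_of(n,q)])
E
```

```text
7.4 [0.617  0.2038 0.1727] 0.09309639942057282 [ 0.4017  0.4656 -0.051 ]
knob rel hinge [-0.0606  0.0302]
(array([115.2,   1.3,  12.2]), np.float64(-0.0), 'tilt', array([ 0.0044,  0.0011, -1.    ])) [115.7   1.2 114.2]
top bottle_mid [(array([0.6171, 0.2031, 0.0642]), 0.8)]
top knob [(array([0.4996, 0.2081, 0.0705]), 0.51)]
side bottle_mid [(array([0.6155, 0.2028, 0.0655]), 0.97), (array([0.7682, 0.2736, 0.0575]), 0.61), (array([0.6148, 0.2018, 0.0092]), 0.26)]
side knob [(array([0.5036, 0.2037, 0.0675]), 0.56)]
```

The detectors put the bottle at (0.616, 0.203, 0.065), which is upright in the bay. Now to the knob.

{"name": "play_rows", "arguments": {"increments": "40 0.5 0 0 -1;85 1 0 0 -1;116 1 0 0 -1;116 1 0 0 -1;116 1 0 0 -1;116 1 0 0 -1;116 1 30 0 -1;116 1 65 0 -1;116 1 95 0 -1;116 1 112 0 -1;116 1 114 0 -1;116 1 114 0 -1;116 1 114 0 0;116 1 114 0 1;116 1 114 0 1;116 1 114 0 1;116 1 114 0 1;116 1 114 0 1;116 1 114 0 1;116 1 114 0 1", "force": 40}}

```text
t: 9.7
tool_pos: [0.4994, 0.2018, 0.0561]
orientation: [0.035, -3.141, 0.0]
force: [0.7, -0.2, -0.1]
opening: 0.0335
gripper_force: 0.0
```

```bash
python3 - <<'E'
from h import *
s=robot.read_state();print(s["t"],s["tool_pos"],s["opening"],s["force"])
def knob(bar,th): # world
    c,q=np.cos(th),np.sin(th); x,y=-.005,.069
    return hw(-.052+c*x-q*y,-.03+bar+q*x+c*y)
print("start model",knob(0,1.0))
R=cv2.Rodrigues(s["orientation"])[0]
# fit current theta with bar=0 from tcp x only
from scipy.optimize import brentq
th=brentq(lambda t:knob(0,t)[0]-s["tool_pos"][0],.3,1.4);print("theta",th,knob(0,th),s["tool_pos"][:2])
a=s["tool_pos"][:2]-knob(0,th); 
for b,t in((.02,th),(.04,.9),(.06,.75),(.075,.65),(.085,.6),(.087,.6),(.086,.45),(.086,.3),(.086,.15),(.086,0),(.086,-.03),(.077,0)):
    d=R.T@np.r_[knob(b,t)-s["tool_pos"][:2],0]*1000;print(b,round(t,2),d.round(1),knob(b,t))
E
```

```text
9.7 [0.4994 0.2018 0.0561] 0.03352800825195805 [ 0.7104 -0.1891 -0.0584]
start model [0.5009 0.2039]
theta 1.0495328081873845 [0.4994 0.2009] [0.4994 0.2018]
0.02 1.05 [ 0. 19. -0.] [0.4989 0.2208]
0.04 0.9 [-5.1 48.  -0. ] [0.5034 0.2499]
0.06 0.75 [-11.5  76.1  -0. ] [0.5092 0.2782]
0.075 0.65 [-16.5  95.9  -0. ] [0.5137 0.2981]
0.085 0.6 [-19.1 108.2  -0. ] [0.5161 0.3104]
0.087 0.6 [-19.1 110.2  -0. ] [0.516  0.3124]
0.086 0.45 [-27.7 115.   -0. ] [0.5245 0.3174]
0.086 0.3 [-37.  119.5  -0. ] [0.5337 0.3221]
0.086 0.15 [-46.9 122.6  -0. ] [0.5436 0.3254]
0.086 0 [-57.2 124.1  -0. ] [0.5538 0.3271]
0.086 -0.03 [-59.2 124.2  -0. ] [0.5559 0.3273]
0.077 0 [-57.2 115.1  -0. ] [0.554  0.3181]
```

{"name": "play_rows", "arguments": {"increments": "-1.5 1 -2 0 1;-1.5 1 -2 0 1;-1.5 1 -2 0 1;-1.5 1 -2 0 1;-1.5 1 -2 0 1;-1.5 1 -2 0 1"}}

```text
t: 10.3
tool_pos: [0.5012, 0.2029, 0.0584]
orientation: [-0.035, 3.141, 0.0]
force: [0.7, 0.6, 1.9]
opening: 0.0136
gripper_force: 40.0
```

```bash
cat >>h.py <<'E'
def knob(bar,th):
    c,q=np.cos(th),np.sin(th); x,y=-.005,.069
    return hw(-.052+c*x-q*y,-.03+bar+q*x+c*y)
E
python3 - <<'E'
from h import *
s=robot.read_state();print(s["t"],s["tool_pos"],s["opening"],s["gripper_force"],s["force"],s["wrist_torque"])
R=cv2.Rodrigues(s["orientation"])[0]
a=robot.read_camera("top");b=robot.read_camera("side")
cv2.imwrite("pics/p2.png",np.hstack([cv2.resize(x,None,fx=3,fy=3,interpolation=cv2.INTER_CUBIC) for x in(a[150:310,220:350],b[130:290,250:380])]))
for b,t in((0,1),(.02,1.),(.04,.9),(.06,.75),(.075,.65),(.086,.6),(.086,.3),(.086,0)):
    print(b,t,(R.T@np.r_[knob(b,t)-s["tool_pos"][:2],0]*1000).round(1))
E
```

```text
10.3 [0.5012 0.2029 0.0584] 0.01360499336280332 40.00056803226471 [0.7053 0.5584 1.8823] [ 0.0989 -0.0438  0.0508]
0 1 [ 0.3  1.  -0. ]
0.02 1.0 [ 0.3 21.   0. ]
0.04 0.9 [-3.3 46.9  0. ]
0.06 0.75 [-9.7 75.   0. ]
0.075 0.65 [-14.7  94.8   0. ]
0.086 0.6 [-17.3 108.1   0. ]
0.086 0.3 [-35.2 118.4   0. ]
0.086 0 [-55.4 123.    0. ]
```

View pics/p2.png

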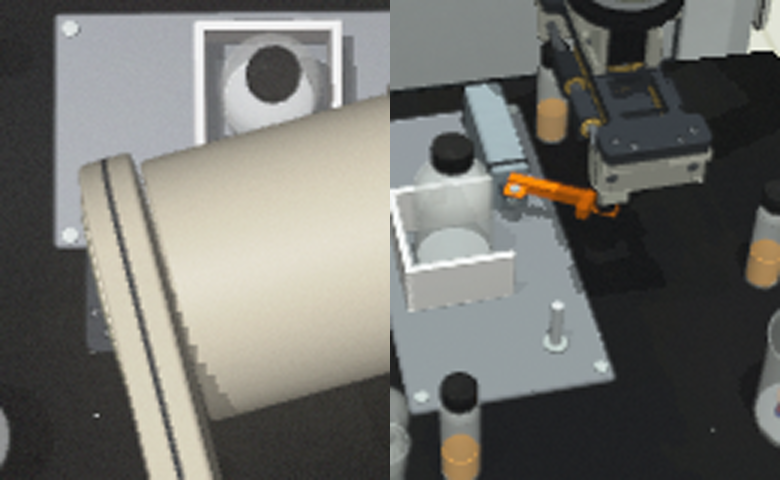

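The bottle stands in the bay (cap at (272,72) on the left), and the fingers hold the knob at (600,205) on the right. Now I pull.

{"name": "play_rows", "arguments": {"increments": "0 5 0 0 1;0 12 0 0 1;0 21 0 0 1;-1.5 33 0 0 1;-3 46 0 0 1;-6 60 0 0 1;-9.5 74 0 0 1;-12.5 86 0 0 1;-15 95 0 0 1;-16.5 101 0 0 1;-17 104 0 0 1;-17 104 0 0 1;-17 104 0 0 1", "force": 60}}

```text
t: 11.7
tool_pos: [0.5161, 0.3065, 0.0582]
orientation: [-0.035, 3.141, -0.003]
force: [2.4, -7.3, 3.2]
opening: 0.0131
gripper_force: 60.0
```

```bash
cat > s.py <<'E'
from h import *
from scipy.optimize import fsolve
s=robot.read_state();print(s["t"],s["tool_pos"],s["opening"],s["gripper_force"],s["force"])
R=cv2.Rodrigues(s["orientation"])[0]
print("bar,th if knob=tcp",fsolve(lambda v:knob(*v)-s["tool_pos"][:2],[.08,.5]))
for b,t in((.085,.6),(.086,.6),(.087,.45),(.086,.3),(.086,.15),(.086,0),(.086,-.04),(.078,0),(.077,0)):
    print(b,t,(R.T@np.r_[knob(b,t)-s["tool_pos"][:2],0]*1000).round(1))
E
python3 s.py
```

```text
11.7 [0.5161 0.3065 0.0582] 0.013103664674746718 60.0015789270401 [ 2.4467 -7.2558  3.1728]
bar,th if knob=tcp [0.0813 0.6022]
0.085 0.6 [-0.1  3.8 -0. ]
0.086 0.6 [-0.1  4.8 -0. ]
0.087 0.45 [-8.7 11.7 -0. ]
0.086 0.3 [-18.   15.2  -0. ]
0.086 0.15 [-27.9  18.2  -0. ]
0.086 0 [-38.2  19.8  -0. ]
0.086 -0.04 [-40.9  19.9  -0. ]
0.078 0 [-38.2  11.8  -0. ]
0.077 0 [-38.2  10.8  -0. ]
```

{"name": "play_rows", "arguments": {"increments": "0 1.5 0 0 1;0 3 0 0 1;0 4.5 0 0 1;0 4.5 0 0 1"}}

```text
t: 12.1
tool_pos: [0.516, 0.311, 0.0582]
orientation: [-0.034, 3.141, -0.003]
force: [2.9, -8.0, 3.9]
opening: 0.0135
gripper_force: 60.0
```

{"name": "play_rows", "arguments": {"increments": "0 1 0 0 1;0 1.5 0 0 1;0 1.5 0 0 1"}}

```text
t: 12.4
tool_pos: [0.5159, 0.3123, 0.0582]
orientation: [-0.034, 3.141, -0.003]
force: [3.5, -7.6, 4.0]
opening: 0.0132
gripper_force: 60.0
```

```bash
python3 s.py
```

```text
12.4 [0.5159 0.3123 0.0582] 0.013218869085577794 60.001767575740814 [ 3.4829 -7.6175  3.9788]
bar,th if knob=tcp [0.087  0.6024]
0.085 0.6 [-0.1 -1.9  0. ]
0.086 0.6 [-0.1 -0.9  0. ]
0.087 0.45 [-8.7  5.9 -0. ]
0.086 0.3 [-18.    9.4  -0. ]
0.086 0.15 [-27.9  12.5  -0. ]
0.086 0 [-38.2  14.   -0. ]
0.086 -0.04 [-41.   14.1  -0. ]
0.078 0 [-38.2   6.    0. ]
0.077 0 [-38.2   5.    0. ]
```

{"name": "play_rows", "arguments": {"increments": "0 1 0 0 1;0 1 0 0 1"}}

```text
t: 12.6
tool_pos: [0.516, 0.313, 0.0581]
orientation: [-0.034, 3.141, -0.004]
force: [4.6, -8.6, 3.3]
opening: 0.0131
gripper_force: 60.0
```

{"name": "play_rows", "arguments": {"increments": "0 1.5 0 0 1;0 1.5 0 0 1"}}

```text
t: 12.8
tool_pos: [0.5165, 0.3136, 0.0581]
orientation: [-0.034, 3.14, -0.006]
force: [4.9, -12.2, 3.2]
opening: 0.0131
gripper_force: 60.0
```

{"name": "play_rows", "arguments": {"increments": "-4 2 0 0 1;-8.7 4.5 0 0 1;-13.5 6.7 0 0 1;-18 8.6 0 0 1;-18 8.6 0 0 1"}}

```text
t: 13.3
tool_pos: [0.5337, 0.3236, 0.0581]
orientation: [0.034, -3.141, 0.004]
force: [1.3, -8.6, 5.1]
opening: 0.0131
gripper_force: 60.0
```

```bash
python3 s.py
```

```text
13.3 [0.5337 0.3236 0.0581] 0.013074597066603022 60.002195835113525 [ 1.3    -8.6399  5.1381]
bar,th if knob=tcp [0.0875 0.2997]
0.085 0.6 [ 17.9 -12.9   0. ]
0.086 0.6 [ 17.9 -11.9   0. ]
0.087 0.45 [ 9.4 -5.   0. ]
0.086 0.3 [ 0.  -1.5  0. ]
0.086 0.15 [-9.9  1.5 -0. ]
0.086 0 [-20.1   3.   -0. ]
0.086 -0.04 [-22.9   3.2  -0. ]
0.078 0 [-20.2  -5.    0. ]
0.077 0 [-20.2  -6.    0. ]
```

{"name": "play_rows", "arguments": {"increments": "-5 1.8 0 0 1;-10 3.2 0 0 1;-14 4 0 0 1;-17 4.4 0 0 1;-17 4.4 0 0 1"}}

```text
t: 13.8
tool_pos: [0.5483, 0.3272, 0.0578]
orientation: [0.034, -3.136, 0.008]
force: [-9.5, -14.1, 14.2]
opening: 0.0128
gripper_force: 60.0
```

{"name": "play_rows", "arguments": {"increments": "-1.5 0 0 0 1;-3 0 0 0 1;-3 0 0 0 1"}}

```text
t: 14.1
tool_pos: [0.5489, 0.3273, 0.0577]
orientation: [0.035, -3.132, 0.009]
force: [-20.1, -16.3, 20.3]
opening: 0.0125
gripper_force: 60.0
```

```bash
python3 s.py;  python3 - <<'E'
from h import *
a=robot.read_camera("top");b=robot.read_camera("side")
cv2.imwrite("pics/p3.png",np.hstack([cv2.resize(x,None,fx=3,fy=3,interpolation=cv2.INTER_CUBIC) for x in(a[150:310,220:350],b[150:310,250:380])]))
E
```

```text
14.1 [0.5489 0.3273 0.0577] 0.012503757093904918 59.98695820569992 [-20.054  -16.3167  20.3389]
bar,th if knob=tcp [0.0868 0.071 ]
0.085 0.6 [ 33.2 -16.2   0.4]
0.086 0.6 [ 33.2 -15.2   0.4]
0.087 0.45 [24.6 -8.3  0.3]
0.086 0.3 [15.3 -4.8  0.2]
0.086 0.15 [ 5.4 -1.8  0.1]
0.086 0 [-4.9 -0.3 -0. ]
0.086 -0.04 [-7.6 -0.1 -0.1]
0.078 0 [-4.9 -8.3  0. ]
0.077 0 [-4.9 -9.3  0. ]
```

View pics/p3.png

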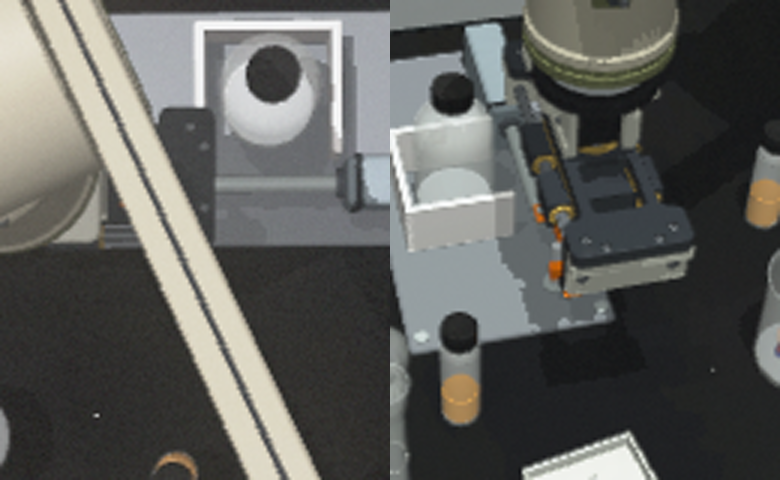

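The bar is across the front of the bottle and the fingers have reached a hard stop inward. Next I ease back in y to see whether the pin takes the spring load.

{"name": "play_rows", "arguments": {"increments": "0 -2 0 0 1;0 -4 0 0 1;0 -6 0 0 1;0 -7 0 0 1;0 -7 0 0 1"}}

```text
t: 14.7
tool_pos: [0.5488, 0.3266, 0.0581]
orientation: [0.039, -3.134, -0.006]
force: [-18.8, 10.9, 10.6]
opening: 0.0127
gripper_force: 60.0
```

{"name": "play_rows", "arguments": {"increments": "0 -1.5 0 0 1;0 -3 0 0 1;0 -3 0 0 1"}}

```text
t: 15.0
tool_pos: [0.5487, 0.3241, 0.0583]
orientation: [0.039, -3.134, -0.007]
force: [-18.7, 11.6, 10.9]
opening: 0.0127
gripper_force: 60.0
```

```bash
python3 s.py|head -4
```

```text
15.0 [0.5487 0.3241 0.0583] 0.012728874932996336 60.047840774059296 [-18.651   11.5996  10.9217]
bar,th if knob=tcp [0.0837 0.0744]
0.085 0.6 [ 33.  -12.9   0.2]
0.086 0.6 [ 33.  -11.9   0.2]
```

{"name": "play_rows", "arguments": {"increments": "2 0 0 0 1;4 0 0 0 1;4 0 0 0 1"}}

```text
t: 15.3
tool_pos: [0.5479, 0.3204, 0.0582]
orientation: [0.037, -3.139, 0.0]
force: [-6.3, -0.2, 5.6]
opening: 0.0125
gripper_force: 60.2
```

```bash
python3 s.py|head -4; python3 - <<'E'
from h import *
b=robot.read_camera("side")
c=b[205:265,270:345];cv2.imwrite("pics/p4.png",cv2.resize(c,None,fx=10,fy=10,interpolation=cv2.INTER_CUBIC))
print(proj("side",[np.r_[hw(-.054,.093),.049],np.r_[hw(-.052,.047),.047],np.r_[knob(.077,0),.088],np.r_[knob(.077,0),.047]]))
E
```

```text
15.3 [0.5479 0.3204 0.0582] 0.012491467755173772 60.178437530994415 [-6.2906 -0.1818  5.6413]
bar,th if knob=tcp [0.0802 0.0881]
0.085 0.6 [32.  -9.3  0.1]
0.086 0.6 [32.  -8.3  0.1]
[[306.3498 231.2316]
 [300.144  216.1351]
 [311.4793 226.4048]
 [310.5037 239.9829]]
```

View pics/p4.png

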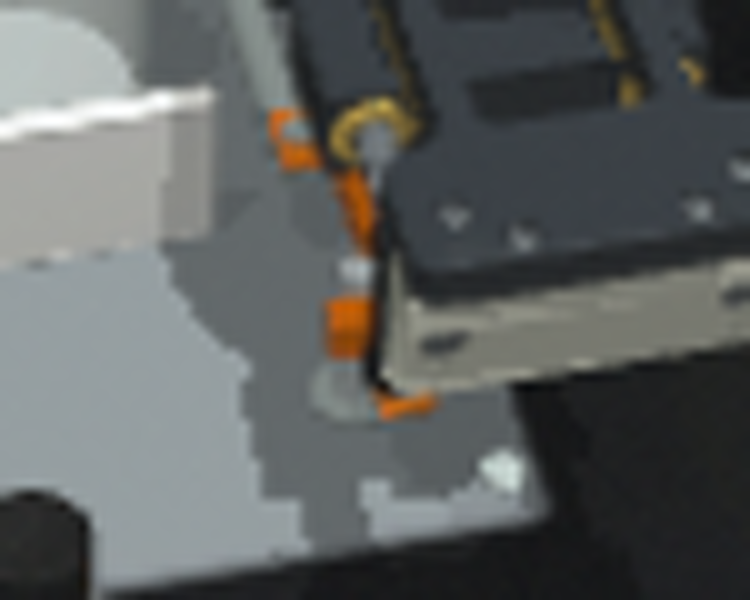

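The crop shows the steel pin top at (355,268), between the orange arm and the lip at (345,320). The lip is on the pin's far side and the y-force is about 0, so the pin carries the spring. I release and lift.

{"name": "play_rows", "arguments": {"increments": "0 0 0 0 0.7;0 0 0 0 0.4;0 0 0 0 0;0 0 0 0 -0.5;0 0 0 0 -1;0 0 0 0 -1;0 0 0 0 -1;0 0 0 0 -1;0 0 -20 0 -1;0 0 -60 0 -1;0 0 -100 0 -1;40 0 -140 0 -1;80 0 -180 0 -1;120 20 -190 0 -1;160 50 -190 0 -1;190 90 -190 0 -1;200 130 -190 0 -1;200 160 -190 0 -1;200 160 -190 0 -1"}}

```text
t: 17.25
tool_pos: [0.3443, 0.4779, 0.2477]
orientation: [0.041, -3.141, -0.001]
force: [0.2, -0.5, -0.0]
opening: 0.0934
gripper_force: 0.0
```

```bash
python3 - <<'E'
from h import *
s=robot.read_state();print(s["t"],s["tool_pos"],s["opening"],s["force"])
a=robot.read_camera("top");b=robot.read_camera("side")
cv2.imwrite("pics/p5.png",np.hstack([cv2.resize(x,None,fx=3,fy=3,interpolation=cv2.INTER_CUBIC) for x in(a[150:325,220:350],b[130:305,250:380])]))
for n in("top","side"):
  for q in("bottle_mid","knob","hook_hinge","lip"): print(n,q,[(np.array(d["centre"]),round(d["conf"],2)) for d in robot.landmark_of(n,q)])
print(knob(.077,0),hw(-.052,.047),"th.05",knob(.077,.1))
E
```

```text
17.25 [0.3443 0.4779 0.2477] 0.09336325801844135 [ 0.2152 -0.4935 -0.0049]
top bottle_mid [(array([0.6144, 0.2054, 0.0667]), 0.85), (array([0.7712, 0.2735, 0.0581]), 0.58)]
top knob [(array([0.5503, 0.322 , 0.0714]), 0.66)]
top hook_hinge [(array([0.5581, 0.2487, 0.0438]), 0.6)]
top lip [(array([0.562 , 0.2966, 0.0392]), 0.85)]
side bottle_mid [(array([0.6169, 0.2057, 0.0669]), 0.92), (array([0.7658, 0.2731, 0.0589]), 0.84)]
side knob [(array([0.5554, 0.3173, 0.0691]), 0.53)]
side hook_hinge [(array([0.5611, 0.2513, 0.0438]), 0.6)]
side lip [(array([0.5615, 0.3004, 0.0398]), 0.69)]
[0.554  0.3181] [0.5606 0.2493] th.05 [0.5472 0.3171]
```

View pics/p5.png

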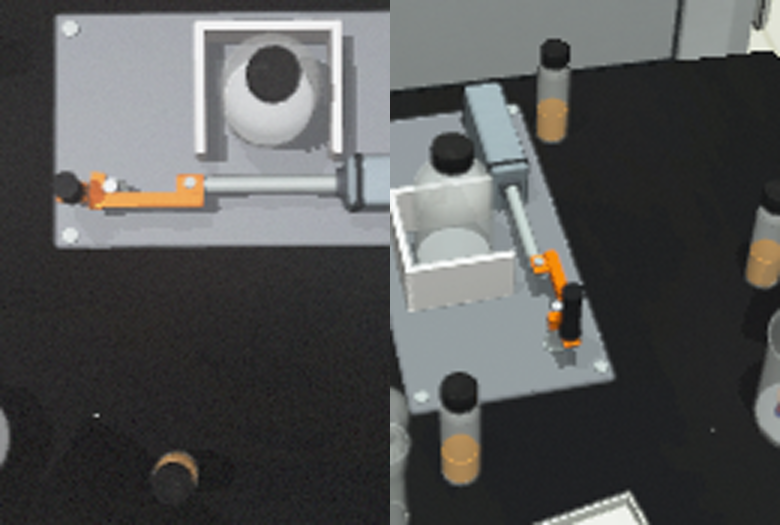

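The hook is fully in: on the left, its arm runs parallel to the bar, with the pin at (110,185) behind the lip. The bottle stands in the bay, the vials and the beaker are in place, and the arm is clear.

```bash
python3 -c "
from plant import robot
print(robot.close_job())"
```

```text
the job is handed in; nothing more can be done
None
```

The bottle stands upright in the bay, the bar is pulled across and held by the hook on the catch pin, the beaker and three vials were not touched, and the job is handed in at about 18 s of the 51 s allowed.

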